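# Spice jars back on their own tiles

## Robot

A 6-joint arm with a two-finger parallel gripper is mounted at the origin on the work surface. World frame = base frame: x ahead of the robot, y to its left, z up, the work surface at z = 0. Lengths are in mm, angles in rad, forces in N, time in s.
With the tool pointing down it reaches from about 350 to 875 mm from the base axis. Payload 4.2 kg.
Tool frame: the origin (TCP) lies between the finger pads; the fingertips stand 25 mm ahead of it and the grasp point (between the pads) lies 6 mm ahead of it; z points along the fingers, y is the line along which they close (so a half turn about z gives the same grasp; the last joint's range is limited). The gripper opens to 85 mm and grips with 20 to 120 N. Pads are 22 mm wide; open, the fingers measure 114 mm over their backs; the gripper's body (76 mm by 85 mm) begins 54 mm behind the grasp point. The pads swing forward as they close: fully open they stand 13 mm farther back than shut.
Start: joints at [1.459, 0.385, 0.008, 0, -1.194, -0.259], TCP at [226.443, 582.514, 256.312] pointing down, gripper open.
Joint ranges: [-3.14, 3.14], [-1.21, 2.06], [-1.07, 1.41], [-3.16, 2.05], [-2.99, -0.16], [-3.1, 3.1]. Speed limits (rad/s): [2.79, 2.79, 3.14, 3.14, 3.14, 3.14].

## Interface

Orientations are given as a unit quaternion [x, y, z, w].
In Python, from bench import arm gives the robot as it stands.
- The arm moves only by the shell command python3 -m pendant 'ROWS'. ROWS is JSON, a list of rows, each a list of 7 numbers: the shift along the tool's x, y, z in m, then the turn, a rotation vector about the tool's x, y, z in degrees, then the finger opening in m, from 0 to 0.0854. In form: [[x, y, z, wx, wy, wz, fingers], ...]. A call has 1 to 12 rows; each row shifts and turns the commanded pose from where the row before left it, along the tool's axes as they then stand; what a row does not reach is not made up. A row lasts 1/10 s, in which the tool goes at most 50 mm and 8.59 degrees, less where a joint would pass 70% of its speed; a pose out of reach is approached as far as the arm can. A call is refused whole if a number of a shift passes 0.05 or a number of a turn 8.59, either way. A call with a gripper value outside its range is refused whole. The fingers move at their own pace and stop on an object; the grip force is fixed at half the most. Time passes only in rows, so rows that do not move let the fingers close. It gives the time, the measured TCP pose, the force, the opening and the grip force at its end, in the units of the state.
- arm.read_state(): the state, without advancing time (a new reading comes with each control period).
- arm.get_image(name): name is "scene" or "side" or "wrist"; returns a dict with "image" (420x560x3 uint8, red, green, blue), "fx", "fy", "cx", "cy" (pixels), "xyz" and "rotation" of the camera in the world. Camera axes: x right, y down, z forward; pixel columns grow to the right and rows downward; lengths in mm; the calibration is good to about 2 mm. A picture is of the moment at which its call begins. There is no depth.
- arm.job_done(): hands the job in; it is judged then, once.
The state is a dict: "clock": time; "joints": joint angles; "joint_vel": joint speeds; "joint_efforts": joint torques, N m; "position": TCP position; "ee_rot": TCP orientation; "contact_force": force on the tool from outside, world axes, zero at the start; "wrist_torque": the same for the moment, N m; "gripper_width": finger opening in mm; "grasp_force": force on a finger pad.
Only numpy, scipy, OpenCV 4.12 (cv2) and the standard library are available. Lean on these libraries where they do the work, as an engineer would, in place of code of your own. Each camera call takes 0.05 s, during which the arm holds its last target. There are 200 camera calls.

## Task

The green, white and yellow spice jars are each standing on another jar's tile: using the empty cork mat as the spare place to park one of them, swap them round until every jar stands upright in the middle of the tile of its own colour. Only then, with the jars home, stand the pepper mill upright in the middle of the cork mat. Set everything down without dropping or tipping it, let go, and leave the coffee cup and the salt shaker where they are.

Things in the scene. Friction and masses are not known exactly. Their poses are not given: they have to be found in the camera images.
- green_jar: glazed green ceramic spice jar, round, 102 mm tall, 0.2 to 0.42 kg: body 52 mm diameter up to 70 mm, thin steel neck ring, then a green straight-sided lid 44 mm in diameter from 74 to 102 mm, which is screwed tight and may carry the jar. Starts upright on the white tile. Origin: centre of its underside; z up along the jar
- white_jar: glazed white ceramic spice jar, round, 102 mm tall, 0.2 to 0.42 kg: body 52 mm diameter up to 70 mm, thin steel neck ring, then a white straight-sided lid 44 mm in diameter from 74 to 102 mm, which is screwed tight and may carry the jar. Starts upright on the yellow tile. Origin: centre of its underside; z up along the jar
- yellow_jar: glazed yellow ceramic spice jar, round, 102 mm tall, 0.2 to 0.42 kg: body 52 mm diameter up to 70 mm, thin steel neck ring, then a yellow straight-sided lid 44 mm in diameter from 74 to 102 mm, which is screwed tight and may carry the jar. Starts upright on the green tile. Origin: centre of its underside; z up along the jar
- green_tile: plain green ceramic tile used as a jar stand, 90 x 90 mm, 8 mm thick, flat top, fixed to the worktop. Origin: centre of its underside, on the worktop; z up, x and y along its edges
- white_tile: plain white ceramic tile used as a jar stand, 90 x 90 mm, 8 mm thick, flat top, fixed to the worktop. Origin: centre of its underside, on the worktop; z up, x and y along its edges
- yellow_tile: plain yellow ceramic tile used as a jar stand, 90 x 90 mm, 8 mm thick, flat top, fixed to the worktop. Origin: centre of its underside, on the worktop; z up, x and y along its edges
- cork_mat: round cork mat, 96 mm diameter, 6 mm thick, flat, fixed to the worktop, empty at the start. Origin: centre of its underside, on the worktop; z up
- pepper_mill: turned brown wooden pepper mill, 130 mm tall, 0.14 to 0.28 kg, foot 52 mm and shoulder 48 mm in diameter, above it a straight-sided head 40 mm in diameter from 90 to 122 mm above the foot, a 16 mm steel nut on top; nothing turns. Starts upright on the bare worktop. Origin: centre of its underside; z up
- coffee_cup: bystander: small blue coffee cup, 60 mm across the rim, 55 mm tall, with one handle. Origin: centre of its underside
- salt_shaker: bystander: glass salt shaker with steel cap, 36 mm diameter, 59 mm tall. Origin: centre of its underside
Mind the look-alikes: they are no part of the job. Of the things shaped like the white_jar, the white one is meant.

How it is judged:
By the outcome, as a careful person would: the job done as asked, in the order asked, and still so for the second after the job is handed in, with the robot touching nothing.
It also fails if it takes over 131 s, if anything falls off the work surface, if the arm or the gripper's body presses on something with over 40 N, if the wrist force passes 120 N, or if a joint passes its speed limit or range.

## Working session

There is one attempt and no reset: what is moved stays moved. The work goes in short steps, Python scripts to look and compute and a shell command to move; the robot and the scene stay as the last step left them, time stands still between calls to the robot, and variables do not carry over. Pictures are saved under pics/ and viewed, at most 17 in all, crops included, and the job is handed in when it is done.

```bash
mkdir -p pics; ls
python3 - <<'E'
from bench import arm
import cv2,json
s=arm.read_state(); print({k:s[k] for k in('clock','position','ee_rot','gripper_width','contact_force')})
for n in("scene","side","wrist"):
    d=arm.get_image(n); cv2.imwrite(f"pics/{n}0.png",d["image"][:,:,::-1])
    print(n,d["fx"],d["fy"],d["cx"],d["cy"],d["xyz"],d["rotation"])
E
```

```text
pics
{'clock': 0.0, 'position': array([226.25621842, 582.04095394, 255.21738148]), 'ee_rot': array([ 9.82845033e-01, -1.84430099e-01, -1.59193819e-04,  1.07442297e-03]), 'gripper_width': 85.26245456031091, 'contact_force': array([-0.08093715,  0.25298489,  0.74262289])}
scene 531.5565112407897 531.5565112407897 269.35018004858546 212.622084042394 [1070.21944169 -695.55629201 1100.88081542] [ 0.90001904  0.28512722 -0.10171842 -0.31356269]
side 404.94976788698676 404.94976788698676 288.85025984004335 208.1807308275525 [ 432.69793422 -545.83897031  719.29447495] [ 0.92867377 -0.13710419  0.0531017  -0.34051091]
wrist 331.69814911234437 331.69814911234437 278.52161016637643 217.3485465669951 [297.50517772 556.1458473  373.34048263] [-0.55842248  0.81596018  0.12285051 -0.08532917]
```

View pics/scene0.png

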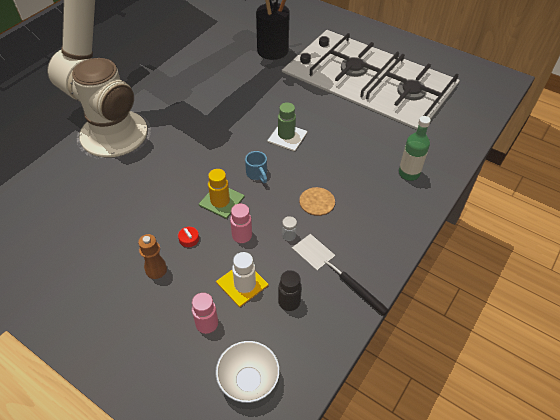

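View pics/side0.png

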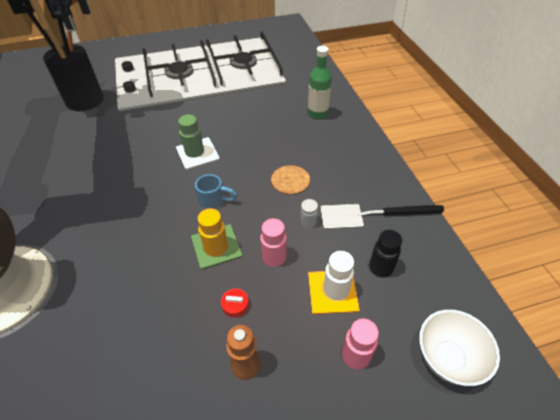

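Scene view: the candidates, with pixels, are:
- **Jar shapes:** green (287,122) on the white tile, yellow (218,188) on the green tile, white (243,273) on the yellow tile. The look-alikes are pink (241,223), pink (205,313) and black (290,290).
- **Mill:** the brown one at (152,256). The green bottle (414,155) is not it.
- **Mat:** cork at (317,201). The white spatula blade (313,251), red timer (188,237) and bowl are not part of the job.

I chose by colour and will check this in enlarged crops.

```bash
cat > h.py <<'E'
import numpy as np,cv2
from scipy.spatial.transform import Rotation as R
from bench import arm
def crop(n,f,box,k):
    d=arm.get_image(n); x0,y0,x1,y1=box
    im=cv2.resize(d["image"][y0:y1,x0:x1,::-1],None,fx=k,fy=k,interpolation=cv2.INTER_CUBIC)
    cv2.imwrite(f,im); return d
def ray(d,u,v,z):
    r=R.from_quat(d["rotation"]).apply([(u-d["cx"])/d["fx"],(v-d["cy"])/d["fy"],1]); c=np.array(d["xyz"])
    return c+r*(z-c[2])/r[2]
def proj(d,p):
    q=R.from_quat(d["rotation"]).inv().apply(np.atleast_2d(p)-np.array(d["xyz"]))
    return np.c_[q[:,0]/q[:,2]*d["fx"]+d["cx"],q[:,1]/q[:,2]*d["fy"]+d["cy"]]
E
python3 - <<'E'
from h import *
crop("scene","pics/sc1.png",(130,95,350,335),2.5)
crop("side","pics/si1.png",(170,105,370,385),2.14)
E
```

```text
(no output)
```

View pics/sc1.png

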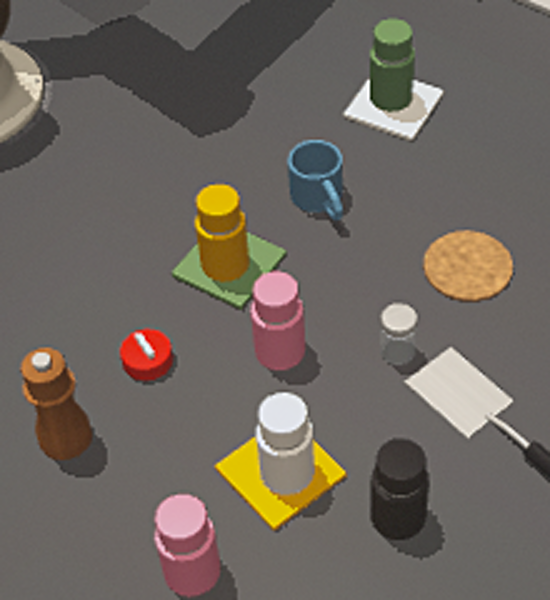

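View pics/si1.png

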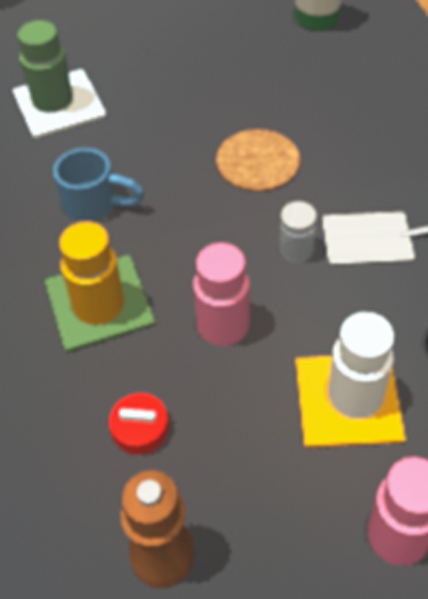

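The crops confirm the choice: lids are plainly green, yellow and white, and the pink and black jars are separate. Next I turn the pixels I read into positions.

```bash
cat > m.py <<'E'
from h import *
from scipy.optimize import least_squares
S=arm.get_image("scene");D=arm.get_image("side")
sc=lambda p:np.array(p)/2.5+[130,95]
si=lambda p:np.array(p)/2.14+[170,105]
for n,z,a,b in [("green",110,(394,32),(40,35)),("yellow",110,(218,200),(85,240)),("white",110,(283,409),(367,334)),("nut",130,(41,358),(149,490)),("cork",6,(468,264),(258,158)),
  ("salt",59,(400,318),(299,214)),("pink1",102,(277,288),(221,260)),("pink2",102,(183,517),(413,485)),("black",102,(401,460),(462,304)),("cup",55,(316,159),(83,166))]:
    print(n,ray(S,*sc(a),z).round(1)[:2],ray(D,*si(b),z).round(1)[:2])
T={"wt":([(346,105),(411,134),(442,93)],[(14,98),(83,71),(104,115),(36,131)]),
"gt":([(173,268),(241,300),(285,254)],[(46,284),(131,258),(154,319),(68,344)]),
"yt":([(216,464),(277,521),(345,470)],[(296,358),(404,438),(306,442)])}
for n,(a,b) in T.items():
    P=np.array([ray(S,*sc(p),8)[:2] for p in a]+[ray(D,*si(p),8)[:2] for p in b])
    def f(v):
        C=v[:2]+45*np.array([[np.cos(v[2])*i-np.sin(v[2])*j,np.sin(v[2])*i+np.cos(v[2])*j] for i in(-1,1) for j in(-1,1)])
        d=P[:,None]-C; k=np.argmin((d**2).sum(2),1); return d[np.arange(len(P)),k].ravel()
    r=min((least_squares(f,[*P.mean(0),t]) for t in np.arange(0,1.57,.2)),key=lambda r:r.cost)
    print(n,r.x.round(2),f(r.x).round(1))
s=arm.read_state();print(R.from_quat(s["ee_rot"]).as_matrix().round(3))
E
python3 m.py
```

```text
green [436.  284.1] [434.8 279.3]
yellow [434.2 -30.9] [432.9 -30. ]
white [ 639.9 -194.8] [ 639.9 -196.9]
nut [ 437.2 -286.3] [ 437.5 -285.3]
cork [645.1 120.1] [643.9 121.7]
salt [647.6 -16.8] [644.6 -15. ]
pink1 [547.7 -82.7] [546.  -81.2]
pink2 [ 632.9 -327. ] [ 626.2 -325.7]
black [ 752.8 -174.1] [ 732.8 -187.4]
cup [448.7 115. ] [448.  117.5]
wt [438.82 280.96   1.7 ] [ -2.6  13.2  -1.9   5.2   1.8  -5.1  -0.5 -16.9  -0.6  -2.2  -1.8  -0.7
   5.7   6.5]
gt [ 4.3342e+02 -2.3700e+01  6.0000e-02] [-0.2  4.4 -3.7  6.4  1.6 -6.5 -0.4 -7.8 -1.2 -5.1 -0.3  3.8  4.3  4.8]
yt [ 633.14 -195.8     1.35] [ 1.8 -0.5 -1.4  4.2 -1.5 -2.8  0.7 -2.3 -1.4 -0.   1.7  1.4]
[[ 0.932 -0.362 -0.   ]
 [-0.362 -0.932 -0.   ]
 [ 0.     0.    -1.   ]]
```

Run:
```python
from h import *
V={n:arm.get_image(n) for n in("scene","side")}
C={"wt":(439,281),"gt":(433,-24),"yt":(633,-196)}
rng={"wt":((0,0,150),(179,45,255)),"gt":((40,70,95),(75,255,255)),"yt":((23,200,120),(32,255,255))}
for n,c in C.items():
    allp=[]
    for vn,d in V.items():
        m=cv2.inRange(cv2.cvtColor(d["image"],cv2.COLOR_RGB2HSV),*rng[n])
        v,u=np.nonzero(m); P=np.array([ray(d,a,b,8)[:2] for a,b in zip(u,v)])
        P=P[np.abs(P-c).max(1)<75]
        # discard the jar: keep pixels outside the jar silhouette
        allp.append(P); r=cv2.minAreaRect(P.astype(np.float32)); print(n,vn,len(P),np.round(r[0],1),np.round(r[1],1),round(r[2],1))
    r=cv2.minAreaRect(np.vstack(allp).astype(np.float32)); print("  both",np.round(r[0],1),np.round(r[1],1),round(r[2],1))
for n,z,c,lo,hi in [("cork",6,(645,121),(8,70,90),(22,255,255))]:
    for vn,d in V.items():
        m=cv2.inRange(cv2.cvtColor(d["image"],cv2.COLOR_RGB2HSV),lo,hi)
        v,u=np.nonzero(m); P=np.array([ray(d,a,b,z)[:2] for a,b in zip(u,v)]);P=P[np.abs(P-c).max(1)<80]
        print(n,vn,len(P),cv2.minEnclosingCircle(P.astype(np.float32)),P.mean(0))
for vn,d in V.items():
    for p in C.values(): 
        u,v=proj(d,[*p,8])[0]
    print(vn,[cv2.cvtColor(d["image"],cv2.COLOR_RGB2HSV)[int(v),int(u)] for (u,v) in ([(272,135),(205,202),(222,284)] if vn=="scene" else [(190,160),(200,255),(315,300)])])
```

```text
wt scene 424 [439.  279.4] [90.8 93.2] 8.6
wt side 608 [438.5 283. ] [93.4 96.9] 9.4
  both [438.7 282.1] [93.4 98.6] 9.4
gt scene 434 [433.4 -24.7] [89.2 89.7] 3.5
gt side 808 [432.4 -23.7] [90.4 92.1] 4.3
  both [432.4 -23.9] [90.4 92.5] 4.3
yt scene 511 [ 633.2 -199.6] [89.1 87.7] 76.3
yt side 911 [ 631.9 -197.2] [88.4 87.3] 77.1
  both [ 632.4 -198.8] [90.6 89.4] 76.5
cork scene 802 ((643.764404296875, 119.24656677246094), 49.345279693603516) [644.24318725 119.17823292]
cork side 944 ((642.8713989257812, 121.83563232421875), 50.95305252075195) [642.63776165 120.68534943]
scene [array([102,   5, 237], dtype=uint8), array([ 45,  87, 164], dtype=uint8), array([ 26, 255, 225], dtype=uint8)]
side [array([ 98,   4, 253], dtype=uint8), array([ 48, 100, 179], dtype=uint8), array([ 26, 246, 250], dtype=uint8)]
```

```bash
python3 -m pendant '[[0,0,0,0,0,-7.08,0.0854],[0,0,0,0,0,-7.08,0.0854],[0,0,0,0,0,-7.07,0.0854],[0.04,0.05,-0.01,0,0,0,0.0854],[0.04,0.05,0,0,0,0,0.0854],[0.04,0.05,0,0,0,0,0.0854],[0.04,0.05,0,0,0,0,0.0854],[0.04,0.05,0,0,0,0,0.0854],[0.01,0.05,0,0,0,0,0.0854],[0,0,0,0,0,0,0.0854],[0,0,0,0,0,0,0.0854]]'
```

```text
clock: 1.55
position: [392.5, 337.7, 264.6]
ee_rot: [1.0, -0.001, 0.0, -0.001]
contact_force: [-0.0, 0.5, -0.2]
gripper_width: 85.6
grasp_force: 0.0
```

Tile and mat centres agree between the two cameras to about 2–4 mm, and the tile sizes come out near 90 mm. Next I move above the green jar.

```bash
python3 -m pendant '[[0.0215,0.028,0,0,0,0,0.0854],[0.0215,0.028,0,0,0,0,0.0854],[0,0,0,0,0,0,0.0854],[0,0,0,0,0,0,0.0854]]'
python3 - <<'E'
from h import *
d=arm.get_image("wrist");cv2.imwrite("pics/w1.png",d["image"][:,:,::-1])
print(proj(d,[[435.5,281.7,110],[439,281,8]]),d["xyz"])
E
```

```text
clock: 1.95
position: [435.2, 283.4, 264.0]
ee_rot: [1.0, -0.0, 0.0, -0.0]
contact_force: [-0.5, -0.6, 0.1]
gripper_width: 85.0
grasp_force: 0.0
[[281.88657056 208.04928653]
 [281.65645105 181.05380021]] [511.43569585 284.56296517 381.94499116]
```

View pics/w1.png

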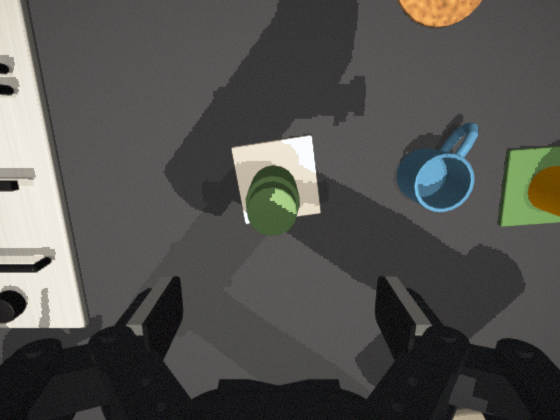

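Wrist view: the green lid is at about (273,208) on the white tile, whose centre is at about (277,180). Both sit slightly left of where I predicted them. The fingers straddle column 280. I'll measure this more precisely.

```bash
cat > sil.py <<'E'
from h import *
from scipy.optimize import minimize
# silhouette of a jar standing at z0: hull of the projected circles; fit xy by matching mask of its colour
CIR=[(26,0),(26,70),(22,74),(22,102)]
def poly(d,x,y,z0):
    t=np.linspace(0,2*np.pi,40); P=np.vstack([np.c_[x+r*np.cos(t),y+r*np.sin(t),0*t+z0+h] for r,h in CIR])
    return [proj(d,P[a:b]) for a,b in((0,80),(80,160))]
def fit(d,mask,x,y,z0):
    def cost(v):
        K=4; m=np.zeros((420*K,560*K),np.uint8)
        for q in poly(d,*v,z0): cv2.fillConvexPoly(m,cv2.convexHull(np.round((q+.5)*K-.5).astype(np.int32)),1)
        m=cv2.resize(m.astype(np.float32),(560,420),interpolation=cv2.INTER_AREA)
        return np.abs(m-near(d,mask,x,y,z0)).sum()
    r=minimize(cost,[x,y],method="Nelder-Mead",options=dict(initial_simplex=[[x,y],[x+8,y],[x,y+8]],xatol=.1)); return r.x.round(1),r.fun
def near(d,mask,x,y,z0):
    q=np.vstack(poly(d,x,y,z0)); a=q.min(0)-12;b=q.max(0)+12; o=np.zeros_like(mask,np.float32)
    s=np.s_[max(0,int(a[1])):max(0,int(b[1])),max(0,int(a[0])):max(0,int(b[0]))]; o[s]=mask[s]>0; return o
COL={"green":((40,90,0),(75,255,140)),"yellow":((15,200,80),(24,255,255)),"white":((0,0,95),(179,60,255)),"gl":((40,70,0),(75,255,255))}
def mask(d,c): return cv2.inRange(cv2.cvtColor(d["image"],cv2.COLOR_RGB2HSV),*COL[c])
E
python3 - <<'E'
from sil import *
for n in("scene","side","wrist"):
    d=arm.get_image(n)
    for c,k,p in(("green","gl",(436,282)),("yellow","yellow",(434,-30)),("white","white",(640,-196))):
        if n=="wrist" and c!="green": continue
        print(n,c,fit(d,mask(d,k),*p,8))
    if n=="wrist":
        m=cv2.inRange(cv2.cvtColor(d["image"],cv2.COLOR_RGB2HSV),(0,0,150),(179,60,255)); v,u=np.nonzero(m)
        P=np.array([ray(d,a,b,8)[:2] for a,b in zip(u,v)]);P=P[np.abs(P-(439,281)).max(1)<75];print(cv2.minAreaRect(P.astype(np.float32)))
E
```

```text
scene green (array([431.6, 286.1]), np.float64(86.125))
scene yellow (array([430.8, -29.8]), np.float64(242.6875))
scene white (array([ 633.2, -190.4]), np.float64(1298.3125))
side green (array([432.5, 294.7]), np.float64(274.9375))
side yellow (array([430.9, -24.1]), np.float64(507.3125))
side white (array([ 654.1, -171.8]), np.float64(1524.375))
wrist green (array([432.5, 290.6]), np.float64(226.1875))
((439.5021057128906, 286.5430603027344), (90.13676452636719, 89.7079086303711), 8.473567962646484)
```

```bash
python3 -m pendant '[[-0.003,-0.003,0.03,0,0,0,0.0854],[0,0,0.03,0,0,0,0.0854],[0,0,0.03,0,0,0,0.0854],[0,0,0.03,0,0,0,0.0854],[0,0,0.02,0,0,0,0.0854],[0,0,0.018,0,0,0,0.0854],[0,0,0,0,0,0,0.0854],[0,0,0,0,0,0,0.0854]]'
```

```text
clock: 2.95
position: [432.0, 286.4, 106.3]
ee_rot: [1.0, 0.001, 0.0, 0.0]
contact_force: [-0.1, 0.1, 0.7]
gripper_width: 85.5
grasp_force: 0.0
```

```bash
python3 -m pendant '[[0,0,0,0,0,0,0.06],[0,0,0,0,0,0,0.05],[0,0,0,0,0,0,0.045],[0,0,0,0,0,0,0.04],[0,0,0,0,0,0,0.036],[0,0,0,0,0,0,0.036],[0,0,0,0,0,0,0.036],[0,0,0,0,0,0,0.036]]'
python3 - <<'E'
from h import *
d=arm.get_image("wrist");cv2.imwrite("pics/w2.png",d["image"][:,:,::-1])
E
```

```text
clock: 3.75
position: [432.8, 286.8, 107.3]
ee_rot: [1.0, 0.0, 0.001, -0.001]
contact_force: [-0.3, 1.3, 6.0]
gripper_width: 42.0
grasp_force: 60.3
```

View pics/w2.png

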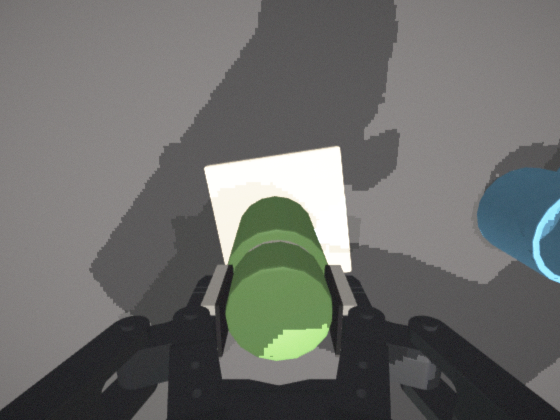

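Gripped: the lid is centred between the pads at about (280,305), with 60 N grip force. Next I lift it and carry it to the cork mat.

```bash
python3 -m pendant '[[0,0,-0.01,0,0,0,0.036],[0,0,-0.03,0,0,0,0.036],[0,0,-0.04,0,0,0,0.036],[0,0,-0.04,0,0,0,0.036],[0.0235,0.0184,0,0,0,0,0.036],[0.0235,0.0184,0,0,0,0,0.036],[0.0235,0.0184,0,0,0,0,0.036],[0.0235,0.0184,0,0,0,0,0.036],[0.0235,0.0184,0,0,0,0,0.036],[0.0235,0.0184,0,0,0,0,0.036],[0.0235,0.0184,0,0,0,0,0.036],[0.0235,0.0184,0,0,0,0,0.036]]'
python3 -m pendant '[[0.0235,0.0184,0,0,0,0,0.036],[0,0,0,0,0,0,0.036],[0,0,0,0,0,0,0.036]]'
```

```text
clock: 5.0
position: [619.5, 137.0, 224.7]
ee_rot: [1.0, -0.001, -0.002, 0.0]
contact_force: [0.3, 0.5, -3.4]
gripper_width: 42.2
grasp_force: 61.8
clock: 5.3
position: [642.5, 119.0, 224.3]
ee_rot: [1.0, -0.001, -0.002, 0.0]
contact_force: [-0.9, 0.7, -3.9]
gripper_width: 42.4
grasp_force: 61.7
```

```bash
python3 -m pendant '[[0.001,-0.001,0.03,0,0,0,0.036],[0,0,0.03,0,0,0,0.036],[0,0,0.025,0,0,0,0.036],[0,0,0.015,0,0,0,0.036],[0,0,0.008,0,0,0,0.036],[0,0,0.004,0,0,0,0.036],[0,0,0.003,0,0,0,0.036],[0,0,0.002,0,0,0,0.036],[0,0,0,0,0,0,0.036],[0,0,0,0,0,0,0.036]]'
```

```text
clock: 6.3
position: [644.7, 121.1, 109.7]
ee_rot: [1.0, -0.0, 0.001, -0.0]
contact_force: [0.1, -0.3, -3.6]
gripper_width: 42.6
grasp_force: 61.8
```

```bash
python3 -m pendant '[[0,0,0.002,0,0,0,0.036],[0,0,0.001,0,0,0,0.036],[0,0,0.001,0,0,0,0.036],[0,0,0,0,0,0,0.036]]'
```

```text
clock: 6.7
position: [644.6, 121.0, 105.5]
ee_rot: [1.0, -0.0, 0.0, 0.0]
contact_force: [-1.0, -0.1, -2.1]
gripper_width: 42.2
grasp_force: 62.0
```

```bash
python3 -m pendant '[[0,0,0.0007,0,0,0,0.036],[0,0,0,0,0,0,0.036],[0,0,0,0,0,0,0.05],[0,0,0,0,0,0,0.065],[0,0,0,0,0,0,0.08],[0,0,0,0,0,0,0.0854],[0,0,0,0,0,0,0.0854],[0,0,-0.02,0,0,0,0.0854],[0,0,-0.04,0,0,0,0.0854],[0,0,-0.04,0,0,0,0.0854],[0,0,-0.04,0,0,0,0.0854],[0,0,-0.02,0,0,0,0.0854]]'
python3 - <<'E'
from h import *
d=arm.get_image("scene");cv2.imwrite("pics/s2.png",cv2.resize(d["image"][90:340,140:360,::-1],None,fx=2.4,fy=2.4,interpolation=2))
E
```

```text
clock: 7.9
position: [645.7, 121.2, 269.2]
ee_rot: [1.0, 0.0, 0.003, -0.001]
contact_force: [0.2, -0.8, 0.3]
gripper_width: 85.6
grasp_force: 0.0
```

View pics/s2.png

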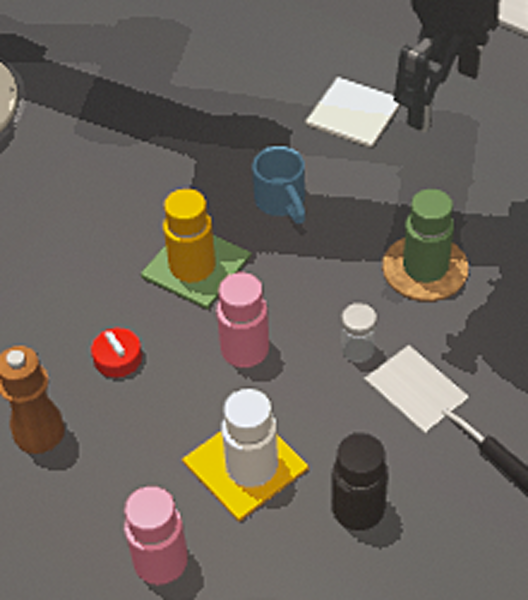

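The green jar stands on the mat at crop (428,235), and the white tile is now bare at crop (352,110). I'll refit that tile and use the jar's known pose to check the camera bias.

Run:
```python
from sil import *
for n in("scene","side"):
    d=arm.get_image(n)
    print(n,"green",fit(d,mask(d,"gl"),644,121,6),"yellow",fit(d,mask(d,"yellow"),431,-29,8))
    hsv=cv2.cvtColor(d["image"],cv2.COLOR_RGB2HSV)
    m=cv2.inRange(hsv,(0,0,110),(179,60,255)); v,u=np.nonzero(m)
    P=np.array([ray(d,a,b,8)[:2] for a,b in zip(u,v)]);P=P[np.abs(P-(439,281)).max(1)<65];print("wt",cv2.minAreaRect(P.astype(np.float32)),P.mean(0))
    # white jar: bright, unsaturated, yellow tile excluded
    q=proj(d,[[638,-194,110],[638,-194,8]]); print(q.round())
    m=cv2.inRange(hsv,(0,0,120),(179,70,255)); k,l,st,ce=cv2.connectedComponentsWithStats(m)
    i=l[int(q[0,1]),int(q[0,0])]; print("white blob",st[i])
    print(fit(d,(l==i).astype(np.uint8),638,-194,8))
```

```text
scene green (array([642.8, 122. ]), np.float64(83.75)) yellow (array([430.2, -29.2]), np.float64(244.5))
wt ((438.88018798828125, 279.2945556640625), (120.92400360107422, 96.11711120605469), 8.623477935791016) [439.327664  278.6164463]
[[243. 258.]
 [245. 282.]]
white blob [232 252  24  41 785]
(array([ 639.1, -196.7]), np.float64(49.0625))
side green (array([645.2, 127.1]), np.float64(135.9375)) yellow (array([430.4, -24.2]), np.float64(483.1875))
wt ((438.7584228515625, 283.3792724609375), (97.25231170654297, 104.16194915771484), 8.674489974975586) [438.07228458 281.85901896]
[[340. 260.]
 [335. 288.]]
white blob [ 317  250   38   50 1218]
(array([ 641.4, -192.4]), np.float64(84.125))
```

```bash
python3 -m pendant '[[0,0.0318,0,0,0,0,0.0854],[0,0.0318,0,0,0,0,0.0854],[0,0.0318,0,0,0,0,0.0854],[0,0.0318,0,0,0,0,0.0854],[0,0.0318,0,0,0,0,0.0854],[0,0.0318,0,0,0,0,0.0854],[0,0.0318,0,0,0,0,0.0854],[0,0.0318,0,0,0,0,0.0854],[-0.002,0.0318,0,0,0,0,0.0854],[-0.002,0.0318,0,0,0,0,0.0854],[0,0,0,0,0,0,0.0854],[0,0,0,0,0,0,0.0854]]'
python3 - <<'E'
from h import *
d=arm.get_image("wrist");cv2.imwrite("pics/w3.png",d["image"][:,:,::-1])
print(proj(d,[640.5,-197,110]))
E
```

```text
clock: 9.25
position: [639.6, -197.5, 262.2]
ee_rot: [1.0, -0.001, -0.002, -0.0]
contact_force: [-0.8, 0.6, -0.8]
gripper_width: 85.3
grasp_force: 0.0
[[279.455202   207.34499808]]
```

View pics/w3.png

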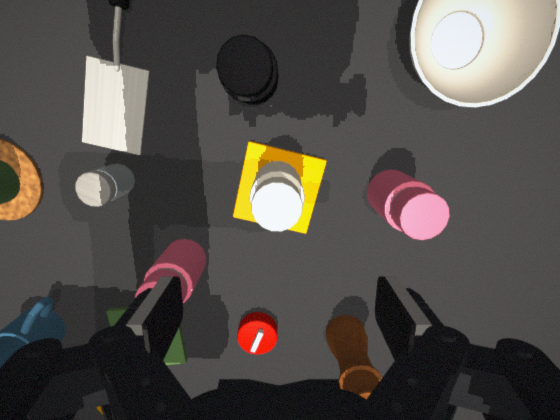

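The wrist view shows the white lid at (277,203) on the yellow tile, against a prediction of (279,207), so it agrees. The fingers' path is clear of the black and pink jars, so I descend and grip.

```bash
python3 -m pendant '[[0.001,0,0.03,0,0,0,0.0854],[0,0,0.03,0,0,0,0.0854],[0,0,0.03,0,0,0,0.0854],[0,0,0.03,0,0,0,0.0854],[0,0,0.02,0,0,0,0.0854],[0,0,0.014,0,0,0,0.0854],[0,0,0,0,0,0,0.0854],[0,0,0,0,0,0,0.0854]]' && python3 -m pendant '[[0,0,0,0,0,0,0.06],[0,0,0,0,0,0,0.05],[0,0,0,0,0,0,0.045],[0,0,0,0,0,0,0.04],[0,0,0,0,0,0,0.036],[0,0,0,0,0,0,0.036],[0,0,0,0,0,0,0.036],[0,0,0,0,0,0,0.036]]'
```

```text
clock: 10.1
position: [642.0, -196.5, 111.0]
ee_rot: [1.0, 0.0, 0.0, 0.0]
contact_force: [0.0, -0.5, -0.1]
gripper_width: 85.1
grasp_force: 0.0
clock: 10.9
position: [642.2, -197.0, 111.7]
ee_rot: [1.0, 0.0, 0.001, 0.0]
contact_force: [-0.2, 1.5, 6.8]
gripper_width: 41.9
grasp_force: 61.1
```

```bash
python3 -m pendant '[[0,0,-0.01,0,0,0,0.036],[0,0,-0.03,0,0,0,0.036],[0,0,-0.04,0,0,0,0.036],[0,0,-0.04,0,0,0,0.036],[-0.0126,-0.0298,0,0,0,0,0.036],[-0.0126,-0.0298,0,0,0,0,0.036],[-0.0126,-0.0298,0,0,0,0,0.036],[-0.0126,-0.0298,0,0,0,0,0.036],[-0.0126,-0.0298,0,0,0,0,0.036],[-0.0126,-0.0298,0,0,0,0,0.036],[-0.0126,-0.0298,0,0,0,0,0.036],[-0.0126,-0.0298,0,0,0,0,0.036]]' && python3 -m pendant '[[-0.0126,-0.0298,0,0,0,0,0.036],[-0.0126,-0.0298,0,0,0,0,0.036],[-0.0126,-0.0298,0,0,0,0,0.036],[-0.0126,-0.0298,0,0,0,0,0.036],[-0.0126,-0.0298,0,0,0,0,0.036],[-0.0126,-0.0298,0,0,0,0,0.036],[-0.0126,-0.0298,0,0,0,0,0.036],[-0.0126,-0.0298,0,0,0,0,0.036],[0,0,0,0,0,0,0.036],[0,0,0,0,0,0,0.036],[0,0,0,0,0,0,0.036]]'
```

```text
clock: 12.1
position: [539.2, 42.2, 229.6]
ee_rot: [1.0, -0.001, -0.001, 0.0]
contact_force: [-0.5, 0.0, -1.7]
gripper_width: 42.4
grasp_force: 61.5
clock: 13.2
position: [439.7, 279.0, 229.9]
ee_rot: [1.0, -0.001, -0.001, 0.001]
contact_force: [1.0, 0.3, -2.8]
gripper_width: 41.8
grasp_force: 61.5
```

```bash
python3 -m pendant '[[0.001,-0.001,0.03,0,0,0,0.036],[0,0,0.03,0,0,0,0.036],[0,0,0.025,0,0,0,0.036],[0,0,0.014,0,0,0,0.036],[0,0,0.008,0,0,0,0.036],[0,0,0.005,0,0,0,0.036],[0,0,0.003,0,0,0,0.036],[0,0,0.001,0,0,0,0.036],[0,0,0,0,0,0,0.036],[0,0,0,0,0,0,0.036]]'
python3 - <<'E'
from h import *
d=arm.get_image("wrist");cv2.imwrite("pics/w4.png",d["image"][:,:,::-1])
E
```

```text
clock: 14.2
position: [441.1, 281.2, 115.0]
ee_rot: [1.0, -0.0, 0.0, -0.0]
contact_force: [0.3, -0.2, -2.5]
gripper_width: 41.9
grasp_force: 61.6
```

View pics/w4.png

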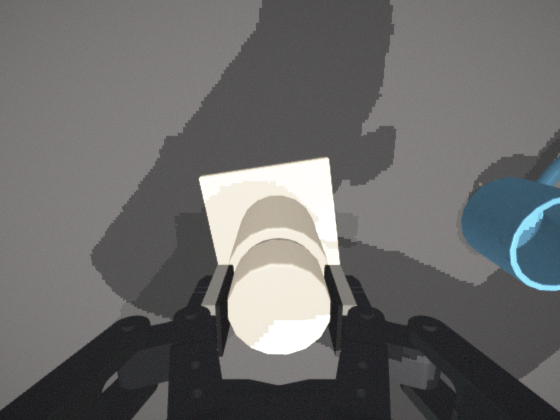

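Wrist view: the jar base's far edge is at row 196 and the tile's far edge at row 167. That is about 19 mm apart, as it should be in x. Sideways the tile centre is at about column 275 against the jar's 277–278, so I nudge 1 mm and lower.

```bash
python3 -m pendant '[[0,-0.001,0.001,0,0,0,0.036],[0,0,0.001,0,0,0,0.036],[0,0,0.001,0,0,0,0.036],[0,0,0.0005,0,0,0,0.036],[0,0,0,0,0,0,0.036]]'
```

```text
clock: 14.75
position: [441.2, 282.1, 111.6]
ee_rot: [1.0, 0.0, 0.0, -0.0]
contact_force: [-0.8, -0.1, 4.3]
gripper_width: 42.4
grasp_force: 62.3
```

```bash
python3 -m pendant '[[0,0,0,0,0,0,0.05],[0,0,0,0,0,0,0.065],[0,0,0,0,0,0,0.08],[0,0,0,0,0,0,0.0854],[0,0,0,0,0,0,0.0854],[0,0,-0.02,0,0,0,0.0854],[0,0,-0.04,0,0,0,0.0854],[0,0,-0.04,0,0,0,0.0854],[0,0,-0.04,0,0,0,0.0854],[0,0,0,0,0,0,0.0854]]'
python3 - <<'E'
from h import *
d=arm.get_image("wrist");e=arm.get_image("scene")
a=d["image"][80:320,180:420,::-1];b=cv2.resize(e["image"][70:190,210:330,::-1],(480,480),interpolation=2)
cv2.imwrite("pics/c5.png",np.hstack([cv2.resize(a,(320,320)),b[:320] if 0 else cv2.resize(b,(320,320))]))
E
```

```text
clock: 15.75
position: [443.3, 283.9, 257.2]
ee_rot: [1.0, 0.0, 0.005, -0.004]
contact_force: [0.9, 0.3, -0.5]
gripper_width: 85.2
grasp_force: 0.0
```

View pics/c5.png

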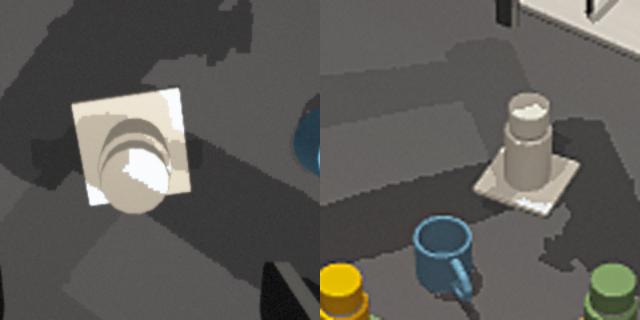

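White jar is upright and centred on its tile: the tile centre column is 133 and the jar's is 134 in the wrist crop. The next one is the yellow jar.

```bash
python3 -m pendant '[[-0.0012,0.0312,0,0,0,0,0.0854],[-0.0012,0.0312,0,0,0,0,0.0854],[-0.0012,0.0312,0,0,0,0,0.0854],[-0.0012,0.0312,0,0,0,0,0.0854],[-0.0012,0.0312,0,0,0,0,0.0854],[-0.0012,0.0312,0,0,0,0,0.0854],[-0.0012,0.0312,0,0,0,0,0.0854],[-0.0012,0.0312,0,0,0,0,0.0854],[-0.0012,0.0312,0,0,0,0,0.0854],[-0.0012,0.0312,0,0,0,0,0.0854],[0,0,0,0,0,0,0.0854],[0,0,0,0,0,0,0.0854]]'
python3 - <<'E'
from sil import *
d=arm.get_image("wrist")
hsv=cv2.cvtColor(d["image"],cv2.COLOR_RGB2HSV)
print(fit(d,mask(d,"yellow"),431,-29,8),proj(d,[431,-29,110]))
for n,dd in(("w",d),("s",arm.get_image("scene"))):
    hsv=cv2.cvtColor(dd["image"],cv2.COLOR_RGB2HSV)
    for k,lo,hi,c in(("gt",(40,60,60),(75,255,255),(433,-24)),("yt",(23,200,100),(32,255,255),(633,-198))):
        v,u=np.nonzero(cv2.inRange(hsv,lo,hi)); P=np.array([ray(dd,a,b,8)[:2] for a,b in zip(u,v)]);P=P[np.abs(P-c).max(1)<70]
        if len(P)>50: print(n,k,cv2.minAreaRect(P.astype(np.float32)))
E
```

```text
clock: 17.05
position: [428.1, -30.7, 249.6]
ee_rot: [1.0, -0.001, -0.001, 0.0]
contact_force: [-0.1, 0.5, -0.6]
gripper_width: 85.4
grasp_force: 0.0
(array([457.4, -28.1]), np.float64(2370.5625)) [[277.74261353 209.34204217]]
w gt ((432.85736083984375, -20.939620971679688), (90.5130844116211, 90.21598052978516), 4.495947360992432)
w yt ((593.2738647460938, -188.12493896484375), (92.26578521728516, 26.900657653808594), 89.93472290039062)
s gt ((433.2335510253906, -26.211124420166016), (92.41020965576172, 92.65119934082031), 4.259634017944336)
s yt ((633.0806274414062, -199.56185913085938), (89.20735168457031, 88.0364761352539), 76.28436279296875)
```

```bash
python3 -m pendant '[[0.0025,-0.001,0.03,0,0,0,0.0854],[0,0,0.03,0,0,0,0.0854],[0,0,0.03,0,0,0,0.0854],[0,0,0.025,0,0,0,0.0854],[0,0,0.015,0,0,0,0.0854],[0,0,0.01,0,0,0,0.0854],[0,0,0,0,0,0,0.0854],[0,0,0,0,0,0,0.0854]]' && python3 -m pendant '[[0,0,0,0,0,0,0.06],[0,0,0,0,0,0,0.05],[0,0,0,0,0,0,0.045],[0,0,0,0,0,0,0.04],[0,0,0,0,0,0,0.036],[0,0,0,0,0,0,0.036],[0,0,0,0,0,0,0.036],[0,0,0,0,0,0,0.036]]'
python3 - <<'E'
from h import *
d=arm.get_image("wrist");cv2.imwrite("pics/w6.png",d["image"][120:,100:460,::-1])
E
```

```text
clock: 17.95
position: [431.8, -28.6, 111.2]
ee_rot: [1.0, 0.0, 0.0, -0.0]
contact_force: [-0.1, 0.5, -0.3]
gripper_width: 85.6
grasp_force: 0.0
clock: 18.75
position: [432.1, -28.9, 111.8]
ee_rot: [1.0, 0.0, 0.001, -0.0]
contact_force: [-1.7, 1.8, 6.2]
gripper_width: 42.3
grasp_force: 60.5
```

View pics/w6.png

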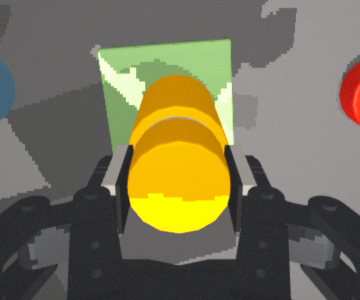

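Yellow is gripped properly, with its lid centred in the pads. I carry it to the yellow tile.

```bash
python3 -m pendant '[[0,0,-0.01,0,0,0,0.036],[0,0,-0.03,0,0,0,0.036],[0,0,-0.04,0,0,0,0.036],[0,0,-0.04,0,0,0,0.036],[0,0,-0.01,0,0,0,0.036],[0.0225,0.0189,0,0,0,0,0.036],[0.0225,0.0189,0,0,0,0,0.036],[0.0225,0.0189,0,0,0,0,0.036],[0.0225,0.0189,0,0,0,0,0.036],[0.0225,0.0189,0,0,0,0,0.036],[0.0225,0.0189,0,0,0,0,0.036],[0.0225,0.0189,0,0,0,0,0.036]]' && python3 -m pendant '[[0.0225,0.0189,0,0,0,0,0.036],[0.0225,0.0189,0,0,0,0,0.036],[0,0,0,0,0,0,0.036],[0,0,0,0,0,0,0.036],[0,0,0,0,0,0,0.036]]'
```

```text
clock: 20.0
position: [588.3, -162.1, 238.5]
ee_rot: [1.0, -0.001, -0.002, -0.001]
contact_force: [0.3, 0.4, -3.8]
gripper_width: 41.9
grasp_force: 62.1
clock: 20.5
position: [632.6, -198.8, 239.4]
ee_rot: [1.0, -0.0, -0.002, -0.0]
contact_force: [0.5, -1.1, -4.1]
gripper_width: 41.8
grasp_force: 62.3
```

```bash
python3 -m pendant '[[0.001,0,0.03,0,0,0,0.036],[0,0,0.03,0,0,0,0.036],[0,0,0.03,0,0,0,0.036],[0,0,0.018,0,0,0,0.036],[0,0,0.008,0,0,0,0.036],[0,0,0.005,0,0,0,0.036],[0,0,0.003,0,0,0,0.036],[0,0,0.001,0,0,0,0.036],[0,0,0,0,0,0,0.036],[0,0,0,0,0,0,0.036]]'
python3 - <<'E'
from h import *
d=arm.get_image("wrist");cv2.imwrite("pics/w7.png",cv2.resize(d["image"][120:,100:460,::-1],None,fx=2,fy=2))
E
```

```text
clock: 21.5
position: [635.1, -199.4, 116.7]
ee_rot: [1.0, -0.0, 0.001, 0.0]
contact_force: [0.3, -0.5, -3.5]
gripper_width: 42.1
grasp_force: 62.4
```

View pics/w7.png

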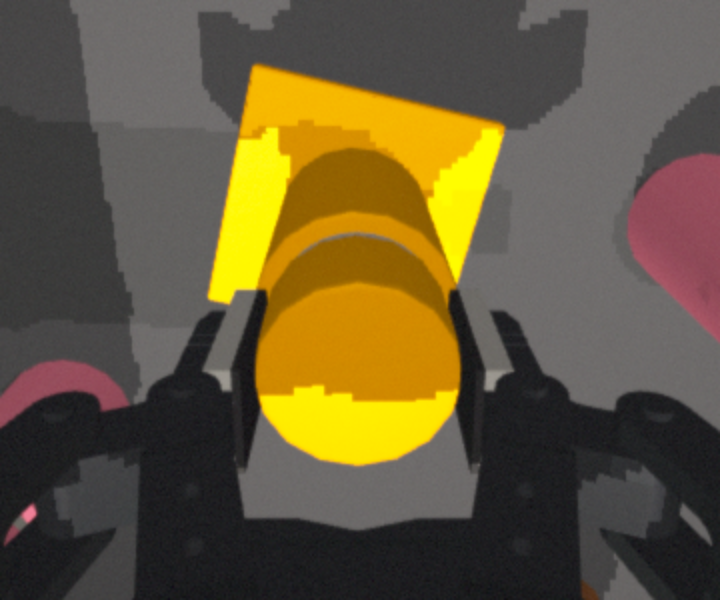

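Wrist view: the tile centre, from corners (503,125) and (209,300), is (356,212). The jar base axis is at column 356, with its centre at about row 220, within about 2 mm. I nudge +1 mm in x and lower.

```bash
python3 -m pendant '[[0.001,0,0.002,0,0,0,0.036],[0,0,0.001,0,0,0,0.036],[0,0,0.001,0,0,0,0.036],[0,0,0.0005,0,0,0,0.036],[0,0,0,0,0,0,0.036]]'
```

```text
clock: 22.05
position: [636.0, -199.3, 112.0]
ee_rot: [1.0, -0.0, 0.0, 0.0]
contact_force: [-1.1, 1.2, 0.0]
gripper_width: 42.2
grasp_force: 62.8
```

```bash
python3 -m pendant '[[0,0,0.0003,0,0,0,0.036],[0,0,0,0,0,0,0.05],[0,0,0,0,0,0,0.065],[0,0,0,0,0,0,0.08],[0,0,0,0,0,0,0.0854],[0,0,0,0,0,0,0.0854],[0,0,-0.02,0,0,0,0.0854],[0,0,-0.04,0,0,0,0.0854],[0,0,-0.04,0,0,0,0.0854],[0,0,-0.04,0,0,0,0.0854],[0,0,0,0,0,0,0.0854]]'
python3 - <<'E'
from h import *
d=arm.get_image("wrist")
cv2.imwrite("pics/y.png",cv2.resize(d["image"][100:280,180:380,::-1],None,fx=2,fy=2))
E
python3 -m pendant '[[0.001,-0.032,0,0,0,0,0.0854],[0.001,-0.032,0,0,0,0,0.0854],[0.001,-0.032,0,0,0,0,0.0854],[0.001,-0.032,0,0,0,0,0.0854],[0.001,-0.032,0,0,0,0,0.0854],[0.001,-0.032,0,0,0,0,0.0854],[0.001,-0.032,0,0,0,0,0.0854],[0.001,-0.032,0,0,0,0,0.0854],[0,-0.032,0,0,0,0,0.0854],[0,-0.032,0,0,0,0,0.0854],[0,0,0,0,0,0,0.0854],[0,0,0,0,0,0,0.0854]]'
```

```text
clock: 23.15
position: [638.6, -200.2, 259.0]
ee_rot: [1.0, 0.0, 0.007, 0.002]
contact_force: [0.4, -0.2, 0.2]
gripper_width: 85.5
grasp_force: 0.0
clock: 24.4
position: [643.2, 121.3, 249.5]
ee_rot: [1.0, 0.001, -0.001, 0.0]
contact_force: [0.3, -0.2, -1.2]
gripper_width: 85.5
grasp_force: 0.0
```

View pics/y.png

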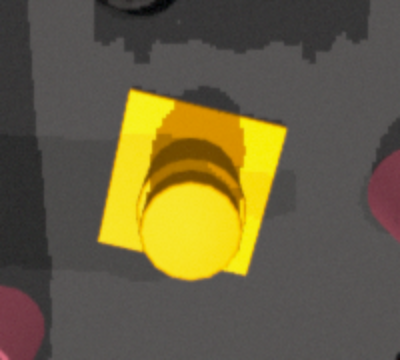

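Yellow is upright on its tile: the tile centre is about (190,183), and the base is within about 2 mm of it. Next I re-grip the green jar on the mat.

```bash
python3 -m pendant '[[0.001,0,0.03,0,0,0,0.0854],[0,0,0.03,0,0,0,0.0854],[0,0,0.03,0,0,0,0.0854],[0,0,0.025,0,0,0,0.0854],[0,0,0.015,0,0,0,0.0854],[0,0,0.01,0,0,0,0.0854],[0,0,0,0,0,0,0.0854],[0,0,0,0,0,0,0.0854]]' && python3 -m pendant '[[0,0,0,0,0,0,0.06],[0,0,0,0,0,0,0.05],[0,0,0,0,0,0,0.045],[0,0,0,0,0,0,0.04],[0,0,0,0,0,0,0.036],[0,0,0,0,0,0,0.036],[0,0,0,0,0,0,0.036],[0,0,0,0,0,0,0.036]]'
```

```text
clock: 25.2
position: [645.3, 120.2, 111.6]
ee_rot: [1.0, -0.0, 0.0, -0.0]
contact_force: [-0.3, -0.8, 0.3]
gripper_width: 85.6
grasp_force: 0.0
clock: 26.0
position: [645.6, 121.3, 112.3]
ee_rot: [1.0, 0.0, 0.001, -0.0]
contact_force: [-0.4, 2.0, 6.1]
gripper_width: 41.9
grasp_force: 60.8
```

```bash
python3 -m pendant '[[0,0,-0.01,0,0,0,0.036],[0,0,-0.03,0,0,0,0.036],[0,0,-0.04,0,0,0,0.036],[0,0,-0.04,0,0,0,0.036],[-0.0264,0.018,0,0,0,0,0.036],[-0.0264,0.018,0,0,0,0,0.036],[-0.0264,0.018,0,0,0,0,0.036],[-0.0264,0.018,0,0,0,0,0.036],[-0.0264,0.018,0,0,0,0,0.036],[-0.0264,0.018,0,0,0,0,0.036],[-0.0264,0.018,0,0,0,0,0.036],[-0.0264,0.018,0,0,0,0,0.036]]' && python3 -m pendant '[[0,0,0,0,0,0,0.036],[0,0,0,0,0,0,0.036],[0,0,0.03,0,0,0,0.036],[0,0,0.03,0,0,0,0.036],[0,0,0.025,0,0,0,0.036],[0,0,0.014,0,0,0,0.036],[0,0,0.007,0,0,0,0.036],[0,0,0.003,0,0,0,0.036],[0,0,0.001,0,0,0,0.036],[0,0,0,0,0,0,0.036],[0,0,0,0,0,0,0.036]]'
python3 - <<'E'
from h import *
d=arm.get_image("wrist");cv2.imwrite("pics/w8.png",cv2.resize(d["image"][120:,100:460,::-1],None,fx=2,fy=2))
E
```

```text
clock: 27.2
position: [431.1, -24.3, 230.0]
ee_rot: [1.0, -0.0, -0.002, 0.0]
contact_force: [-0.1, 0.1, -3.9]
gripper_width: 41.6
grasp_force: 61.7
clock: 28.3
position: [434.1, -23.1, 121.7]
ee_rot: [1.0, -0.0, 0.001, -0.0]
contact_force: [-0.3, -0.2, -2.7]
gripper_width: 41.8
grasp_force: 61.6
```

View pics/w8.png

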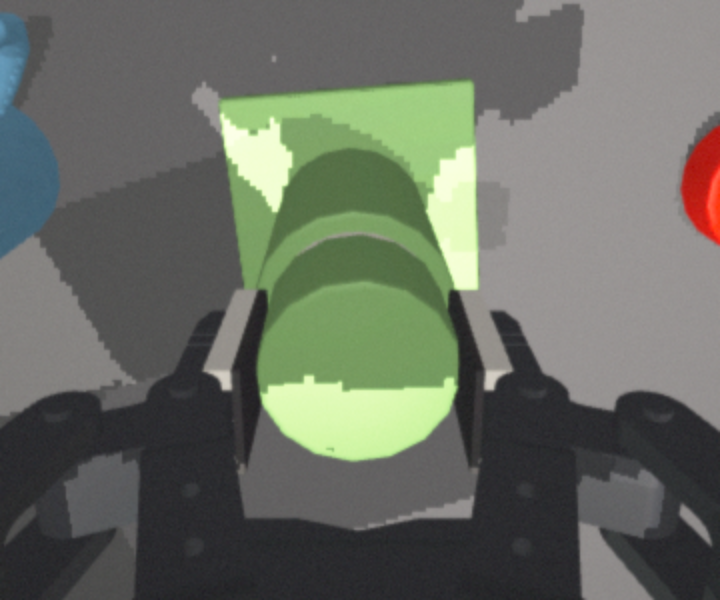

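Wrist view: the green tile's centre is at about (355,217) and the jar's base axis at column 355. Its centre is at about row 217 after the height correction. It is aligned, so I lower it.

```bash
python3 -m pendant '[[0,0,0.003,0,0,0,0.036],[0,0,0.002,0,0,0,0.036],[0,0,0.001,0,0,0,0.036],[0,0,0.001,0,0,0,0.036],[0,0,0.0005,0,0,0,0.036],[0,0,0,0,0,0,0.036]]'
```

```text
clock: 28.95
position: [434.1, -23.2, 114.2]
ee_rot: [1.0, 0.0, 0.0, 0.0]
contact_force: [-2.1, -0.2, 5.4]
gripper_width: 41.7
grasp_force: 62.4
```

```bash
python3 -m pendant '[[0,0,0,0,0,0,0.05],[0,0,0,0,0,0,0.065],[0,0,0,0,0,0,0.08],[0,0,0,0,0,0,0.0854],[0,0,0,0,0,0,0.0854],[0,0,-0.02,0,0,0,0.0854],[0,0,-0.04,0,0,0,0.0854],[0,0,-0.04,0,0,0,0.0854],[0,0,-0.04,0,0,0,0.0854],[0,0,-0.03,0,0,0,0.0854],[0,0,0,0,0,0,0.0854]]' && python3 -m pendant '[[0,0.0292,0,0,0,0,0.0854],[0,0.0292,0,0,0,0,0.0854],[0,0.0292,0,0,0,0,0.0854],[0,0.0292,0,0,0,0,0.0854],[0,0.0292,0,0,0,0,0.0854],[0,0.0292,0,0,0,0,0.0854],[0.0015,0.0292,0,0,0,0,0.0854],[0.0015,0.0292,0,0,0,0,0.0854],[0.002,0.0292,0,0,0,0,0.0854],[0,0,0,0,0,0,0.0854],[0,0,0,0,0,0,0.0854]]'
python3 - <<'E'
from h import *
d=arm.get_image("wrist"); e=arm.get_image("scene")
print(proj(d,[437.3,-285.8,130]))
a=cv2.resize(d["image"][:,130:430,::-1],(343,480)); b=cv2.resize(e["image"][140:340,130:310,::-1],(432,480),interpolation=2)
cv2.imwrite("pics/m1.png",np.hstack([a,b]))
E
```

```text
clock: 30.05
position: [435.8, -22.9, 288.2]
ee_rot: [1.0, 0.0, 0.005, -0.001]
contact_force: [-0.4, 0.6, -0.6]
gripper_width: 85.4
grasp_force: 0.0
clock: 31.15
position: [438.0, -286.2, 282.3]
ee_rot: [1.0, -0.001, -0.001, -0.001]
contact_force: [-0.3, 0.4, -0.8]
gripper_width: 85.4
grasp_force: 0.0
[[279.64800057 209.36237188]]
```

View pics/m1.png

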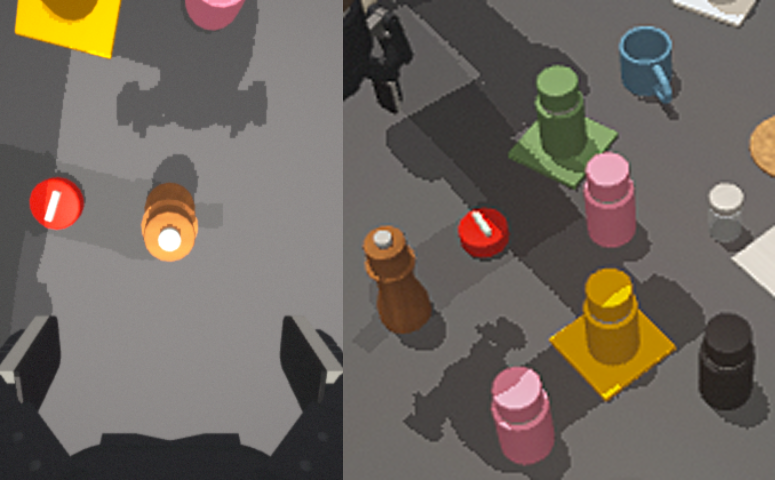

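Jars home: yellow at crop (610,320) and green at (560,120), both upright on their tiles. The mill's nut is at wrist pixel (278,209), against a prediction of (280,209). I grip the mill by its head.

```bash
python3 -m pendant '[[-0.0015,0,0.03,0,0,0,0.0854],[0,0,0.03,0,0,0,0.0854],[0,0,0.03,0,0,0,0.0854],[0,0,0.03,0,0,0,0.0854],[0,0,0.024,0,0,0,0.0854],[0,0,0.014,0,0,0,0.0854],[0,0,0.008,0,0,0,0.0854],[0,0,0,0,0,0,0.0854],[0,0,0,0,0,0,0.0854]]' && python3 -m pendant '[[0,0,0,0,0,0,0.06],[0,0,0,0,0,0,0.05],[0,0,0,0,0,0,0.045],[0,0,0,0,0,0,0.04],[0,0,0,0,0,0,0.036],[0,0,0,0,0,0,0.032],[0,0,0,0,0,0,0.032],[0,0,0,0,0,0,0.032],[0,0,0,0,0,0,0.032]]'
```

```text
clock: 32.15
position: [437.7, -285.8, 118.3]
ee_rot: [1.0, 0.0, 0.001, 0.0]
contact_force: [0.1, 0.0, 0.8]
gripper_width: 85.2
grasp_force: 0.0
clock: 33.05
position: [437.5, -286.1, 118.2]
ee_rot: [1.0, 0.0, 0.001, 0.0]
contact_force: [-0.9, 1.5, 6.1]
gripper_width: 38.4
grasp_force: 60.6
```

```bash
python3 -m pendant '[[0,0,-0.01,0,0,0,0.032],[0,0,-0.03,0,0,0,0.032],[0,0,-0.04,0,0,0,0.032],[0,0,-0.04,0,0,0,0.032],[0,0,-0.02,0,0,0,0.032],[0.0129,-0.0254,0,0,0,0,0.032],[0.0129,-0.0254,0,0,0,0,0.032],[0.0129,-0.0254,0,0,0,0,0.032],[0.0129,-0.0254,0,0,0,0,0.032],[0.0129,-0.0254,0,0,0,0,0.032],[0.0129,-0.0254,0,0,0,0,0.032],[0.0129,-0.0254,0,0,0,0,0.032]]' && python3 -m pendant '[[0.0129,-0.0254,0,0,0,0,0.032],[0.0129,-0.0254,0,0,0,0,0.032],[0.0129,-0.0254,0,0,0,0,0.032],[0.0129,-0.0254,0,0,0,0,0.032],[0.0129,-0.0254,0,0,0,0,0.032],[0.0129,-0.0254,0,0,0,0,0.032],[0.0129,-0.0254,0,0,0,0,0.032],[0.0129,-0.0254,0,0,0,0,0.032],[0.0129,-0.0254,0,0,0,0,0.032],[0,0,0,0,0,0,0.032],[0,0,0,0,0,0,0.032]]'
```

```text
clock: 34.25
position: [527.1, -107.2, 257.1]
ee_rot: [1.0, -0.0, -0.001, -0.0]
contact_force: [-0.1, 0.2, -1.5]
gripper_width: 38.3
grasp_force: 60.8
clock: 35.35
position: [643.0, 120.5, 256.3]
ee_rot: [1.0, 0.0, -0.001, 0.0]
contact_force: [0.0, 0.3, -2.7]
gripper_width: 38.4
grasp_force: 60.8
```

Next, down to about 5 mm above the mat, then check the alignment by code in the wrist view.

```bash
python3 -m pendant '[[0,0.001,0.03,0,0,0,0.032],[0,0,0.03,0,0,0,0.032],[0,0,0.03,0,0,0,0.032],[0,0,0.02,0,0,0,0.032],[0,0,0.01,0,0,0,0.032],[0,0,0.005,0,0,0,0.032],[0,0,0.002,0,0,0,0.032],[0,0,0,0,0,0,0.032],[0,0,0,0,0,0,0.032]]'
python3 - <<'E'
from h import *
d=arm.get_image("wrist");e=arm.get_image("scene")
a=cv2.resize(d["image"][60:340,160:400,::-1],(480,560)); b=cv2.resize(e["image"][150:245,285:340,::-1],(320,553),interpolation=2)
b=cv2.copyMakeBorder(b,0,7,0,0,0); cv2.imwrite("pics/m2.png",np.hstack([a,b]))
E
```

```text
clock: 36.25
position: [644.1, 119.5, 131.8]
ee_rot: [1.0, -0.0, 0.001, -0.0]
contact_force: [0.7, 0.3, -1.5]
gripper_width: 38.4
grasp_force: 60.8
```

View pics/m2.png

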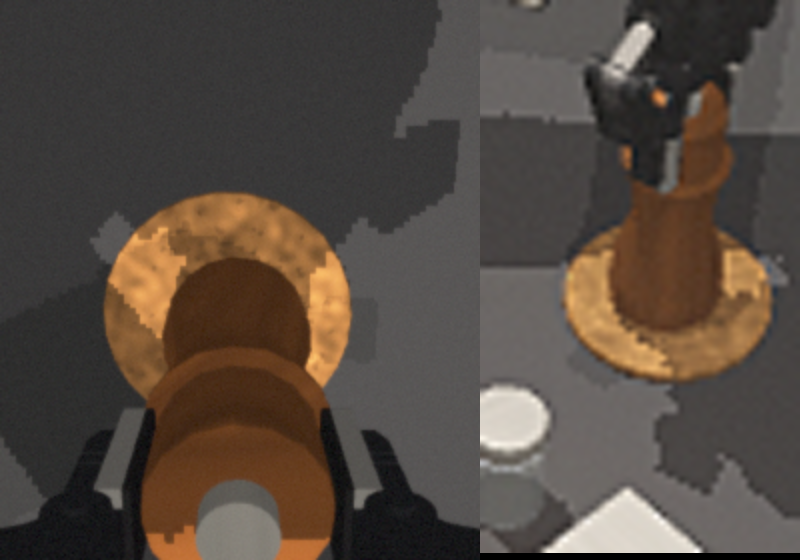

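The mat's centre is at about (227,315) and the mill's foot at about (236,320) in the wrist view, a few mm low in both x and y. The scene view suggests about +2 mm in x. I nudge +1.5 mm in each and lower.

```bash
python3 -m pendant '[[0.0015,-0.0015,0.003,0,0,0,0.032],[0,0,0.002,0,0,0,0.032],[0,0,0.001,0,0,0,0.032],[0,0,0.001,0,0,0,0.032],[0,0,0.0005,0,0,0,0.032],[0,0,0,0,0,0,0.032]]'
```

```text
clock: 36.95
position: [645.3, 120.9, 124.3]
ee_rot: [1.0, 0.0, 0.001, 0.0]
contact_force: [-2.0, 1.1, 5.2]
gripper_width: 38.3
grasp_force: 61.4
```

```bash
python3 -m pendant '[[0,0,0,0,0,0,0.05],[0,0,0,0,0,0,0.065],[0,0,0,0,0,0,0.08],[0,0,0,0,0,0,0.0854],[0,0,0,0,0,0,0.0854],[0,0,-0.02,0,0,0,0.0854],[0,0,-0.04,0,0,0,0.0854],[0,0,-0.04,0,0,0,0.0854],[0,0,-0.04,0,0,0,0.0854],[0,0,-0.03,0,0,0,0.0854],[0,0,0,0,0,0,0.0854],[0,0,0,0,0,0,0.0854]]'
python3 - <<'E'
from h import *
e=arm.get_image("scene")
b=cv2.resize(e["image"][95:335,130:350,::-1],None,fx=2.5,fy=2.5,interpolation=2); cv2.imwrite("pics/f.png",b)
E
```

```text
clock: 38.15
position: [644.9, 121.0, 293.5]
ee_rot: [1.0, -0.0, 0.001, -0.001]
contact_force: [-0.4, -0.2, -1.0]
gripper_width: 85.1
grasp_force: 0.0
```

View pics/f.png

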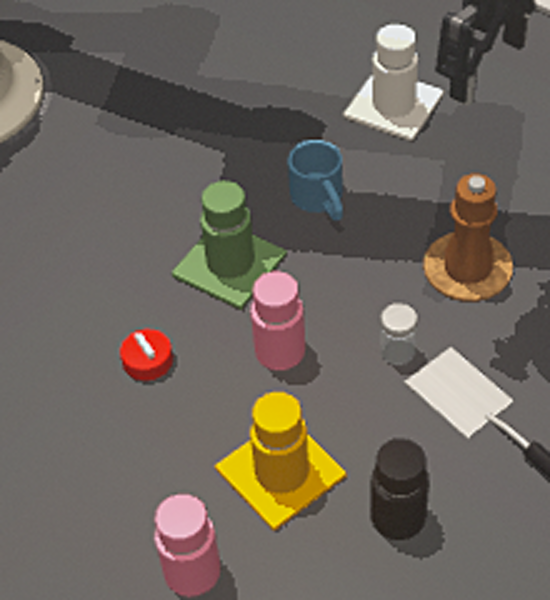

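The final view shows green (228,240), white (396,85) and yellow (280,450) upright and centred on their own tiles. The mill is upright on the mat at (470,250), and the cup (316,178) and shaker (399,335) have not moved. I hand the job in.

```bash
python3 -c "
from bench import arm; print(arm.job_done())"
```

```text
the job is handed in; nothing more can be done
None
```

The job is handed in: the green, white and yellow jars stand upright on their own tiles, the pepper mill went onto the cork mat last, the cup and salt shaker were not touched, the last pictures showed each jar and the mill within a few mm of centre, and the clock read about 38 s of the 131 s allowed.

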